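# Rock the tall relay out of its test socket

## Task

Two plug-in relays sit in spring-mounted test sockets on the bench. Take the taller one by its case, rock it gently side to side by tilting it over toward one end jaw and then the other, so that it pushes both stiff jaws back, and lift it free; do not tug it straight out, as that pulls the whole socket up off its plate, and do not prise the jaws with the fingers. Then stand the relay upright in the parts tray that lies beside the sockets (not the one at the back by the joystick).

Things in the scene. Friction and masses are not known exactly. Their poses are not given: they have to be found in the camera images.
- relay_tall_mid (a point): Centre of the taller relay: grey box case 22 (x) x 31 (y) mm, 70 mm tall with its four 5 mm pins (feet 35 mm below this point, top 35 above, z up). Black flange, 38 mm long in y, 5 to 9 mm above the feet. About 0.1 kg. Feet start 12 mm above the bench. Grip across x, about 20 mm above this point. The other relay (48 mm tall, in an identical socket) stays.
- fixture_tall: Fixed 70 (x) x 110 (y) x 8 mm plate of the tall relay's socket, origin at the centre of its underside, axes as the relay's. Rock the relay about its x axis by 13 degrees each way on its pins' feet at y = +12 or -12 mm (grip moves some 12 mm along y). Tilt the gripper with it: a sideways push alone is not enough; over 16 it jams. Pulled straight up, each jaw resists with about 9 N. Jaw tops 47 mm above the bench.
- socket_tall (a joint): Height by which the tall relay's socket is pulled up off its base plate, m, upward. 0 = down on the plate (held by a spring of about 12 N), stop at 0.008. Must stay under 0.003.
- jaw_left_tall (a joint): Steel jaw, 18 mm wide, at the left end (relay's +y side) of the tall relay's socket. Value: how far it is pushed back, m; 0 = over the flange, clear of it from 0.003, stop 0.009. The leaning case pushes its pad (24 to 34 mm above the pins' feet, 0.7 mm from the case) with about 7 N; it stays where it is pushed.
- jaw_right_tall (a joint): Steel jaw, 18 mm wide, at the right end (relay's -y side) of the tall relay's socket. Value: how far it is pushed back, m; 0 = over the flange, clear of it from 0.003, stop 0.009. The leaning case pushes its pad (24 to 34 mm above the pins' feet, 0.7 mm from the case) with about 7 N; it stays where it is pushed.
- parts_tray: Open blue parts tray fixed beside the sockets, 68 (x) x 120 (y) mm, walls 16 mm high, 2 mm thick, floor 2 mm; origin at the centre of its underside. A 13 mm high divider at y = 0 makes two compartments, 64 (x) x 57 (y) mm, centred at y = -30 and +30 mm; either will do. The relay fits best with its y along the tray's x.

How it is judged:
By the outcome, as a careful person would: the job done as asked, in the order asked, and still so for the second after the job is handed in, with the robot touching nothing.
It also fails if it takes over 43 s, if anything falls off the work surface, if the arm or the gripper's body presses on something with over 40 N, if the wrist force passes 120 N, or if a joint passes its speed limit or range.

## Robot

A 6-joint arm with a two-finger parallel gripper is mounted at the origin on a cart in front of the work surface, level with it; the furniture and walls round the work are solid. World frame = base frame: x ahead of the robot, y to its left, z up, the work surface at z = 0. Lengths are in mm, angles in rad, forces in N, time in s.
With the tool pointing down it reaches from about 300 to 775 mm from the base axis. Payload 14.6 kg.
Tool frame: the origin (TCP) lies at the very end of the fingers, on their centre line; the grasp point (between the pads) lies 19 mm behind it; z points along the fingers, y is the line along which they close (so a half turn about z gives the same grasp; the last joint's range is limited). The gripper opens to 94 mm and grips with 3 to 60 N. Pads are 16 mm wide; open, the fingers measure 119 mm over their backs; the gripper's body (75 mm by 177 mm) begins 78 mm behind the grasp point.
Start: joints at [-1.308, 0.3, 1.521, -0, 1.321, -0.067], TCP at [178.112, -520.351, 205.446] pointing down, gripper open.
Joint ranges: [-3.03, 3.03], [-0.79, 2.21], [0.23, 2.52], [-1.04, 4.18], [0, 3.07], [-2.55, 2.55]. Speed limits (rad/s): [2.22, 2.22, 2.57, 3.14, 3.14, 3.14].

## Interface

Orientations are given as [roll, pitch, yaw] about the fixed x, y, z axes, in that order (R = Rz(yaw) Ry(pitch) Rx(roll)).
In Python, from cell import manip, camera, get_calibration gives the robot as it stands. The module is installed in compiled form; this text tells all that it offers.
- The arm moves only by the tool jog_arm, never from a script. Its argument "plan" is one flat list of numbers, 6 for each row, row after row: the shift along the world's x, y, z in m, then the turn, a rotation vector about the world's x, y, z in degrees. A call has 1 to 20 rows; each row is the pose to reach, as a shift and turn from the pose commanded when the call began; what a row does not reach only later rows make up. A row lasts 1/10 s, in which the tool goes at most 50 mm and 8.59 degrees, less where a joint would pass 70% of its speed; a pose out of reach is approached as far as the arm can. A call with a gripper value outside its range is refused whole. "claw" is the finger opening in m, from 0 to 0.094, set as the call begins (left out, the last holds). The fingers move at their own pace and stop on an object; "force" is the grip in N (left out, the last holds). Time passes only in rows, so rows that repeat a pose let the fingers close. It gives the time, the measured TCP pose, the force, the opening and the grip force at its end, in the units of the state.
- manip.read_state(): the state, without advancing time (a new reading comes with each control period).
- camera(name): name is "scene" or "top"; returns (picture, depth): 384x512x3 uint8, red, green, blue; 384x512 float32, mm along the optical axis (not along the pixel's ray), 0 where there is no reading.
- get_calibration(name): a dict with "fx", "fy", "cx", "cy" (pixels), "origin" and "attitude" of the camera in the world. Camera axes: x right, y down, z forward; pixel columns grow to the right and rows downward; lengths in mm; the calibration is good to about 2 mm. A picture is of the moment at which its call begins. get_calibration takes no time and is no camera call.
- manip.sign_off(): hands the job in; it is judged then, once.
The state is a dict: "clock": time; "joints": joint angles; "qd": joint speeds; "effort": joint torques, N m; "eef_pos": TCP position; "eef_rot": TCP orientation; "wrist_force": force on the tool from outside, world axes, zero at the start; "moment": the same for the moment, N m; "finger_gap": finger opening in mm; "finger_force": force on a finger pad.
Only numpy, scipy, OpenCV 4.12 (cv2) and the standard library are available. Lean on these libraries where they do the work, as an engineer would, in place of code of your own. Each camera call takes 0.05 s, during which the arm holds its last target. There are 200 camera calls.

## Working session

There is one attempt and no reset: what is moved stays moved. The work goes in short steps, Python scripts to look and compute and a tool call to move; the robot and the scene stay as the last step left them, time stands still between calls to the robot, and variables do not carry over. Pictures are saved under pics/ and viewed, at most 10 in all, crops included, and the job is handed in when it is done.

Besides the shell and the picture viewer there is one more tool, called by a JSON object that holds its "name" and its "arguments", one argument or row to a line. jog_arm: Moves the arm, as the interface text tells. Its arguments: {"type":"object","properties":{"plan":{"type":"array"},"claw":{"type":"number"},"force":{"type":"number"}},"required":["plan"]}

```bash
mkdir -p pics; cat > h.py <<'E'
import numpy as np, cv2
from cell import manip, camera, get_calibration
def snap(n,tag):
    p,d=camera(n); np.savez(f'{tag}.npz',p=p,d=d); return p,d
def save(p,f,crop=None,s=1):
    if crop: u0,v0,u1,v1=crop; p=p[v0:v1,u0:u1]
    cv2.imwrite('pics/'+f,cv2.resize(p[:,:,::-1],None,fx=s,fy=s,interpolation=cv2.INTER_CUBIC))
E
python3 - <<'E'
from h import *
for n in('scene','top'):
    p,d=snap(n,n); save(p,n+'.png',s=1.5); print(get_calibration(n), d.min(), d.max())
s=manip.read_state(); print(s)
E
```

```text
{'fx': 407.54466991791634, 'fy': 407.54466991791634, 'cx': 255.3848220445639, 'cy': 193.8386287663519, 'origin': array([ -40.24066153, -716.81187001,  506.22469858]), 'attitude': array([-2.03373657e+00,  7.67687988e-06, -5.98795301e-01])} 0.0 2883.3965
{'fx': 400.17533122952506, 'fy': 400.17533122952506, 'cx': 260.39690026294824, 'cy': 190.96780492465695, 'origin': array([334.96087157, -12.32198712, 941.89586952]), 'attitude': array([-2.98155518,  0.0126066 , -1.58534989])} 0.0 1846.3026
{'clock': 0.1, 'joints': array([-1.30757416e+00,  3.00385864e-01,  1.52156533e+00, -3.61935746e-06,
        1.32071574e+00, -6.65864993e-02]), 'qd': array([ 0.00092263,  0.00034776, -0.00018276,  0.00137675,  0.00134323,
        0.00021817]), 'effort': array([ 7.82167390e-04, -5.32644117e+01, -3.53283548e+01,  7.08883395e-02,
        2.34798691e-02, -9.07089384e-05]), 'eef_pos': array([ 178.05979129, -520.10513532,  204.93975103]), 'eef_rot': array([-3.14052052e+00, -6.79820330e-05,  3.29809525e-01]), 'wrist_force': array([-0.03839391, -0.7259209 ,  0.03315507]), 'moment': array([0.02354316, 0.0309338 , 0.01455601]), 'finger_force': 0.0, 'finger_gap': 93.94504606621607}
```

View pics/scene.png

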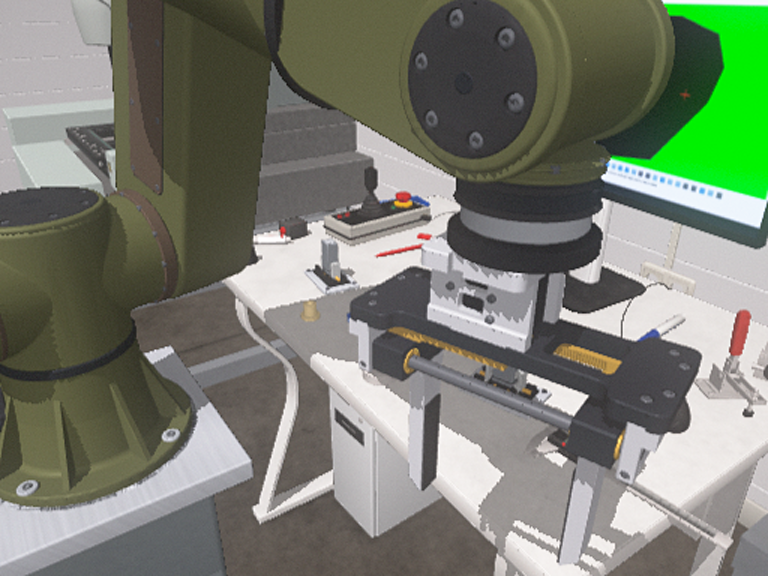

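View pics/top.png

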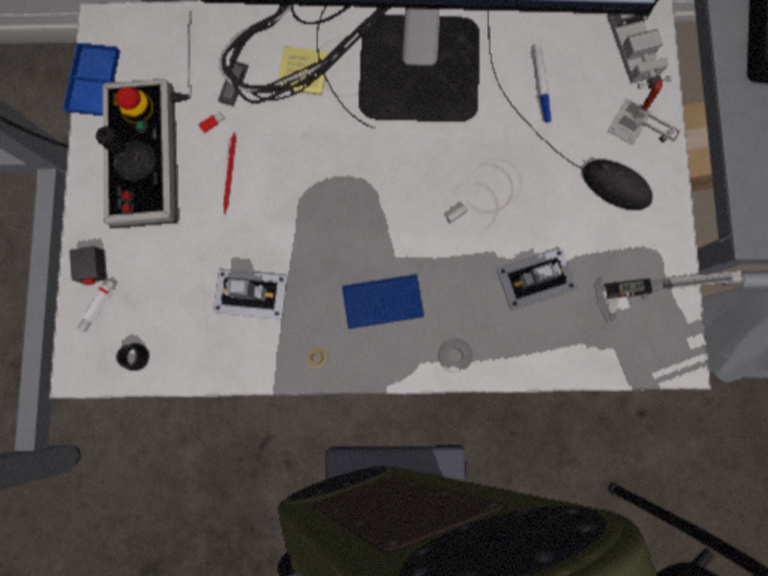

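Top view: sockets at about (250,293) and (537,278) in the enlarged picture, with the blue tray between them at (383,300). The arm hides the right socket in the scene view. I'll check the depths and crops next.

```bash
cat >> h.py <<'E'
from scipy.spatial.transform import Rotation as R
def cloud(n,d):
    c=get_calibration(n); v,u=np.mgrid[:d.shape[0],:d.shape[1]]
    P=np.stack([(u-c['cx'])/c['fx']*d,(v-c['cy'])/c['fy']*d,d],-1)
    W=P@R.from_euler('xyz',c['attitude']).as_matrix().T+c['origin']; W[d==0]=np.nan; return W
E
python3 - <<'E'
from h import *
z=np.load('top.npz'); p,d=z['p'],z['d']; W=cloud('top',d)
a=cv2.resize(p[168:220,130:200],None,fx=8,fy=8,interpolation=cv2.INTER_CUBIC)[:400,:,::-1]
b=cv2.resize(p[160:212,322:392],None,fx=8,fy=8,interpolation=cv2.INTER_CUBIC)[:400,:,::-1]
im=np.vstack([a[:,:],b]); cv2.imwrite('pics/crops.png',cv2.resize(im,None,fx=.75,fy=.75))
print('bench z',np.nanmedian(W[180:250,200:220,2]))
for nm,(u0,v0,u1,v1) in dict(L=(140,176,195,214),Rr=(328,162,388,208)).items():
    S=W[v0:v1,u0:u1].reshape(-1,3); zz=S[:,2]
    print(nm,np.histogram(zz,bins=np.arange(-5,100,5))[0])
    for lo,hi in((4,13),(50,100)):
        m=(zz>lo)&(zz<hi); q=S[m]
        if len(q)>5: print(lo,hi,len(q),np.median(q[:,2]),cv2.minAreaRect(q[:,:2].astype(np.float32)),q[:,:2].mean(0))
hsv=cv2.cvtColor(p,cv2.COLOR_RGB2HSV)
m=(hsv[...,0]>100)&(hsv[...,0]<125)&(hsv[...,1]>130); m[:, :200]=0; m[:,300:]=0; m[:170]=0; m[230:]=0
q=W[m]; print('tray',np.percentile(q[:,2],[2,20,50,80,98]),cv2.minAreaRect(q[:,:2].astype(np.float32)))
E
```

```text
bench z -0.0819194707173665
L [409 369 609 301  45  64  12   6  13  25  37   8   8   9   8  12  21 123
   2   0]
4 13 899 8.398758488031376 ((480.0785827636719, 219.65914916992188), (125.61099243164062, 72.84223175048828), 86.0397720336914) [477.60804824 217.46663447]
50 100 191 80.95572028477 ((479.45538330078125, 220.0559844970703), (31.59024429321289, 22.234010696411133), 83.1306381225586) [478.11550907 217.60390924]
Rr [739 688 610 328  60  67  14   5  11  20  61  10  79  58   0   0   0   0
   0   0]
4 13 893 8.469538992916114 ((504.39447021484375, -237.99819946289062), (98.42845916748047, 132.00177001953125), 7.182547569274902) [ 495.07697662 -229.9400877 ]
50 100 147 59.53674272044702 ((496.8368835449219, -231.58811950683594), (22.31791877746582, 31.073333740234375), 16.563827514648438) [ 496.12260661 -231.14275387]
tray [nan nan nan nan nan] ((462.5617980957031, 10.23641586303711), (66.87488555908203, 115.9193344116211), 9.729735374450684)
```

View pics/crops.png

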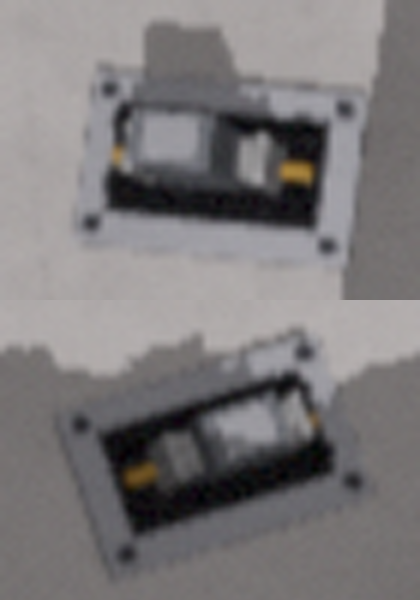

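The taller relay is in the left socket (top z ≈ 82), visible at about (165,137) in the crop. The plate screws read (110,90), (345,107), (327,245) and (91,222). The scene view also shows this relay near (220,168), so I'll use it as the second view.

```bash
python3 - <<'E'
from h import *
z=np.load('top.npz'); p,d=z['p'],z['d']; c=get_calibration('top'); A=R.from_euler('xyz',c['attitude']).as_matrix()
def ray(u,v,h):
    r=A@np.array([(u-c['cx'])/c['fx'],(v-c['cy'])/c['fy'],1]); return (c['origin']+r*(h-c['origin'][2])/r[2])
# screws, (crop px)/6+offset-ish
S=np.array([ray((x+.5)/6-.5+130,(y+.5)/6-.5+168,8) for x,y in((110,90),(345,107),(327,245),(91,222))])
print('plate c',S.mean(0)); dy=(S[0]-S[1]+S[3]-S[2])/2; print('len',np.linalg.norm(dy),'yaw',np.degrees(np.arctan2(-dy[0],dy[1])), 'w',np.linalg.norm(S[0]-S[3]))
W=cloud('top',d); q=W[176:214,140:195].reshape(-1,3); t=q[q[:,2]>77]; print('top face',len(t),np.median(t[:,2]),cv2.minAreaRect(t[:,:2].astype(np.float32)))
hsv=cv2.cvtColor(p,cv2.COLOR_RGB2HSV)
m=(hsv[...,0]>100)&(hsv[...,0]<125)&(hsv[...,1]>130); m[:, :200]=0; m[:,300:]=0; m[:170]=0; m[230:]=0
q=W[m]; q=q[~np.isnan(q[:,0])]; print('tray',np.percentile(q[:,2],[2,20,50,80,98]))
h=q[q[:,2]>12]; r=cv2.minAreaRect(q[:,:2].astype(np.float32)); print(r, cv2.minAreaRect(h[:,:2].astype(np.float32)) if len(h) else 0)
ij=np.argwhere(m).astype(np.float32)[:,::-1]; r=cv2.minAreaRect(ij); B=np.array([ray(*x,16) for x in cv2.boxPoints(r)]); print(B.round(1),B.mean(0))
z=np.load('scene.npz'); W=cloud('scene',z['d']); m=np.linalg.norm(W[...,:2]-[478,218],axis=-1)<60
q=W[m]; print('scene',len(q),np.nanpercentile(q[:,2],99.5)); t=q[(q[:,2]>50)]; print(len(t),t.min(0),t.max(0),cv2.minAreaRect(t[:,:2].astype(np.float32)))
t=q[q[:,2]>79]; print('scene top',len(t),t.mean(0),np.median(t[:,2]))
pp=z['p']; vv,uu=np.where(m); print(uu.min(),uu.max(),vv.min(),vv.max())
save(pp,'scrop.png',(195,145,265,205),8)
p,d=z['p'],z['d']
E
```

```text
plate c [479.44454764 220.99152998   8.        ]
len 93.8553258054361 yaw -5.813088938052598 w 53.004260378768386
top face 142 81.67527996805063 ((479.5027770996094, 220.44932556152344), (30.797822952270508, 22.234010696411133), 83.1306381225586)
tray [-2.01239995e+00 -1.20840902e-02  1.44451971e+00  3.11360012e+00
  1.52763954e+01]
((463.6329345703125, 10.716796875), (67.2133560180664, 117.3063735961914), 8.397116661071777) ((462.45318603515625, 11.617897033691406), (65.11404418945312, 115.14613342285156), 8.4590482711792)
[[486.6  73.7  16. ]
 [503.5 -42.6  16. ]
 [438.3 -51.4  16. ]
 [421.7  63.6  16. ]] [462.56609687  10.80366765  16.        ]
scene 1496 80.43225024303291
134 [463.0014062  200.16537728  50.07000921] [486.06663888 236.60193052  83.05438013] ((474.5834655761719, 218.36355590820312), (36.428367614746094, 23.05728530883789), 89.78087615966797)
scene top 24 [474.71901851 218.62830806  80.44007975] 80.28747966535141
201 244 159 381
```

View pics/scrop.png

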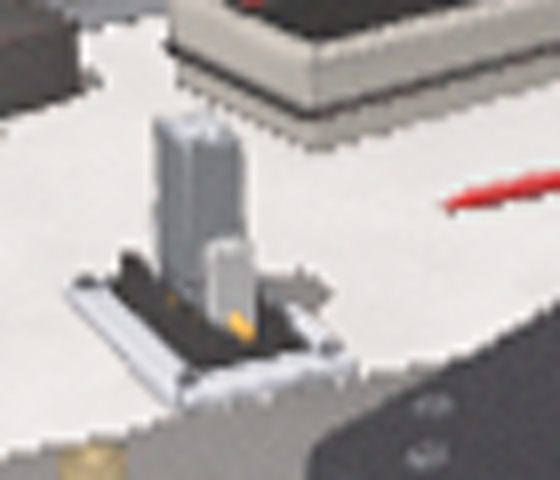

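The scene view agrees: the tall relay's top is at about z 80–82 and its centre is near (479,220), with the tops of the case edges at crop pixels (155–245,120). The text gives a top of 82, so this fits. Relay yaw is about −6°. The tray centre is about (463,11) with yaw +8.3°. I'll move above the relay with tool yaw 84°.

{"name": "jog_arm", "arguments": {
  "plan": [0.301,0.741,-0.055,0,0,65.1,0.301,0.741,-0.055,0,0,65.1,0.301,0.741,-0.055,0,0,65.1,0.301,0.741,-0.055,0,0,65.1,0.301,0.741,-0.055,0,0,65.1,0.301,0.741,-0.055,0,0,65.1,0.301,0.741,-0.055,0,0,65.1,0.301,0.741,-0.055,0,0,65.1,0.301,0.741,-0.055,0,0,65.1,0.301,0.741,-0.055,0,0,65.1,0.301,0.741,-0.055,0,0,65.1,0.301,0.741,-0.055,0,0,65.1,0.301,0.741,-0.055,0,0,65.1,0.301,0.741,-0.055,0,0,65.1,0.301,0.741,-0.055,0,0,65.1,0.301,0.741,-0.055,0,0,65.1,0.301,0.741,-0.055,0,0,65.1,0.301,0.741,-0.055,0,0,65.1,0.301,0.741,-0.055,0,0,65.1,0.301,0.741,-0.055,0,0,65.1],
  "claw": 0.054
}}

```text
clock: 2.1
eef_pos: [479.0, 219.6, 150.8]
eef_rot: [3.141, -0.0, 1.465]
wrist_force: [-0.0, -1.0, -0.6]
finger_gap: 53.9
finger_force: 0.0
```

```bash
python3 - <<'E'
from h import *
p,d=snap('scene','s2'); save(p,'s2.png',s=1.5)
s=manip.read_state(); print(s['eef_pos'],np.degrees(s['eef_rot']),s['wrist_force'])
W=cloud('scene',d); hsv=cv2.cvtColor(p,cv2.COLOR_RGB2HSV)
m=(hsv[...,0]>100)&(hsv[...,0]<125)&(hsv[...,1]>130)&(np.linalg.norm(W[...,:2]-[463,11],axis=-1)<100)
q=W[m]; print(len(q),np.percentile(q[:,2],[2,50,98]),cv2.minAreaRect(q[:,:2].astype(np.float32)))
m=np.linalg.norm(W[...,:2]-[478,218],axis=-1)<30
q=W[m]; t=q[(q[:,2]>50)&(q[:,2]<95)]; print(len(t),t.min(0),t.max(0))
q=W[np.linalg.norm(W[...,:2]-[478,218],axis=-1)<75]; t=q[(q[:,2]>4)&(q[:,2]<11)]; print(cv2.minAreaRect(t[:,:2].astype(np.float32)))
E
```

```text
[479.12514279 219.66582472 150.88632605] [ 1.79968302e+02 -1.39915492e-02  8.39172396e+01] [-0.12960147 -0.48494499 -0.44607206]
652 [-2.06027843  1.40134005 14.32018885] ((460.2770080566406, 10.297416687011719), (72.97685241699219, 122.33643341064453), 9.408084869384766)
133 [462.3303153  201.11979114  50.05969599] [485.68953272 239.12000187  81.3780155 ]
((475.52490234375, 216.12847900390625), (110.92117309570312, 70.62275695800781), 83.45743560791016)
```

View pics/s2.png

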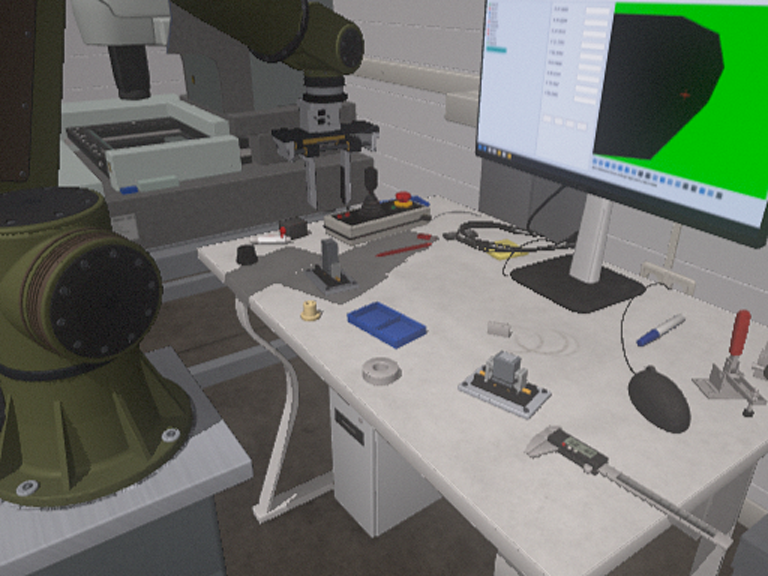

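The scene view shows the tall relay at (330,262), the tray at (386,324) and the short relay at (505,380). The gripper is over the tall relay, at (325,180). The two cameras disagree by 3–5 mm, so I'll check both against the fingers, whose position is known.

```bash
python3 - <<'E'
from h import *
d=np.load('s2.npz')['d']; W=cloud('scene',d)
c=np.array([479.1,219.7]); y=np.radians(84); ty=np.array([np.sin(y),-np.cos(y)]); tx=np.array([np.cos(y),np.sin(y)])
m=(np.linalg.norm(W[...,:2]-c,axis=-1)<80)&(W[...,2]>145)&(W[...,2]<200)
q=W[m]; a=(q[:,:2]-c)@ty; b=(q[:,:2]-c)@tx
for s in(-1,1):
    k=(a*s>0)&(q[:,2]<190); print(s,k.sum(),'closing',np.percentile(a[k],[2,25,50,75,98]).round(1),'side',np.percentile(b[k],[2,25,50,75,98]).round(1),'z',q[k,2].min())
p,d=snap('top','t2'); W=cloud('top',d)
m=(np.linalg.norm(W[...,:2]-c,axis=-1)<140)&(W[...,2]>225)&(W[...,2]<300)
q=W[m];a=(q[:,:2]-c)@ty; b=(q[:,:2]-c)@tx
print(len(q),'top closing',np.percentile(a,[1,99]),'side',np.percentile(b,[1,99]),np.percentile(q[:,2],[5,50,95]))
# tray/short check top vs scene via template of other flat things: short plate
for n,f in(('top','top.npz'),('scene','s2.npz')):
    W=cloud(n,np.load(f)['d']); q=W[np.linalg.norm(W[...,:2]-[495,-231],axis=-1)<72]; t=q[(q[:,2]>5)&(q[:,2]<11)]; print(n,cv2.minAreaRect(t[:,:2].astype(np.float32)))
E
```

```text
-1 83 closing [-39.8 -38.3 -36.  -31.9 -27.3] side [-12.2 -10.2  -8.6  -2.8  10.2] z 148.6200036601944
1 95 closing [25.7 27.5 28.9 33.8 38.9] side [-13.   -9.7  -8.   -2.5   7.1] z 151.26985906535236
635 top closing [13.93458915 90.21005025] side [-34.58982431  -0.56772769] [259.73814385 287.74081497 292.33608999]
top ((503.8328857421875, -230.22512817382812), (84.25120544433594, 110.55078887939453), 16.842042922973633)
scene ((492.6861572265625, -233.74464416503906), (69.62257385253906, 109.44487762451172), 17.181854248046875)
```

The fingers show scene biased by about (−0.5,−1.2) and top by about (+1.7,+2.9). Corrected relay centre is about (476.8,217.8) and tray centre about (461,10). Descending.

{"name": "jog_arm", "arguments": {
  "plan": [-0.0023,-0.0019,-0.03,0,0,0,-0.0023,-0.0019,-0.06,0,0,0,-0.0023,-0.0019,-0.085,0,0,0,-0.0023,-0.0019,-0.1025,0,0,0,-0.0023,-0.0019,-0.1025,0,0,0,-0.0023,-0.0019,-0.1025,0,0,0]
}}

```text
clock: 2.8
eef_pos: [477.1, 218.5, 48.7]
eef_rot: [3.141, -0.0, 1.465]
wrist_force: [0.1, 1.1, -0.8]
finger_gap: 53.8
finger_force: 0.0
```

{"name": "jog_arm", "arguments": {
  "plan": [0,0,0,0,0,0,0,0,0,0,0,0,0,0,0,0,0,0,0,0,0,0,0,0,0,0,0,0,0,0,0,0,0,0,0,0,0,0,0,0,0,0],
  "claw": 0.015,
  "force": 8
}}

```text
clock: 3.5
eef_pos: [476.9, 218.8, 48.1]
eef_rot: [3.141, -0.0, 1.466]
wrist_force: [0.2, 0.5, 2.3]
finger_gap: 22.0
finger_force: 8.0
```

```bash
python3 - <<'E'
from h import *
s=manip.read_state(); print({k:np.round(s[k],2) for k in('clock','eef_pos','eef_rot','wrist_force','moment','finger_gap','finger_force')})
p,d=snap('scene','s3'); save(p,'s3.png',(180,110,270,200),6)
E
```

```text
{'clock': np.float64(3.5), 'eef_pos': array([476.93, 218.8 ,  48.13]), 'eef_rot': array([ 3.14, -0.  ,  1.47]), 'wrist_force': array([0.21, 0.46, 2.31]), 'moment': array([-0.05,  0.01, -0.04]), 'finger_gap': np.float64(22.02), 'finger_force': np.float64(8.0)}
```

View pics/s3.png

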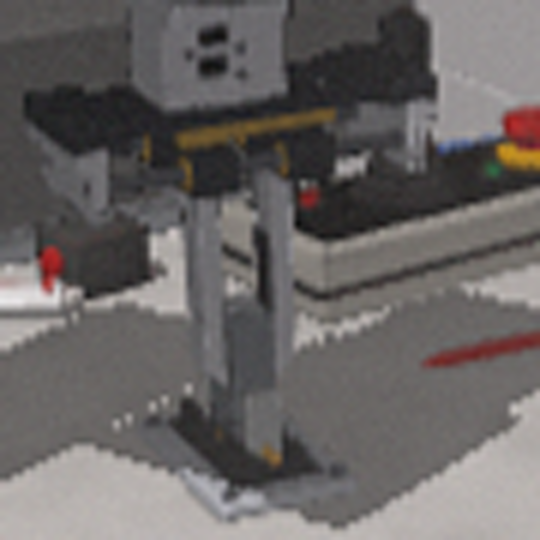

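The case is gripped at a 22.0 mm gap, with the fingers above the jaws at crop (245,350) and no side load. Now tightening the grip and leaning toward +y in steps about the +12 feet.

{"name": "jog_arm", "arguments": {
  "plan": [0,0,0,0,0,0,0,0,0,0,0,0,0.0001,0.001,0.0003,-1.5,0.16,0,0.0002,0.0019,0.0006,-2.98,0.31,0,0.0003,0.0029,0.0008,-4.5,0.47,0,0.0004,0.0038,0.001,-5.97,0.63,0,0.0005,0.0048,0.0012,-7.46,0.78,0,0.0006,0.0057,0.0014,-8.95,0.94,0,0.0006,0.0057,0.0014,-8.95,0.94,0],
  "force": 40
}}

```text
clock: 4.45
eef_pos: [477.5, 224.8, 49.5]
eef_rot: [3.141, 0.16, 1.467]
wrist_force: [-0.0, -3.8, 6.5]
finger_gap: 21.5
finger_force: 40.0
```

{"name": "jog_arm", "arguments": {
  "plan": [0.0001,0.0014,0.0002,-1.99,0.21,0,0.0003,0.0027,0.0004,-3.98,0.42,0,0.0003,0.0027,0.0004,-3.98,0.42,0,0.0003,0.0027,0.0004,-3.98,0.42,0]
}}

```text
clock: 4.85
eef_pos: [477.8, 227.2, 50.1]
eef_rot: [3.141, 0.229, 1.467]
wrist_force: [-0.9, -2.4, 7.8]
finger_gap: 22.0
finger_force: 40.0
```

```bash
python3 - <<'E'
from h import *
s=manip.read_state(); print({k:np.round(s[k],3) for k in('clock','eef_pos','eef_rot','wrist_force','moment','finger_gap','finger_force')})
p,d=snap('scene','s4'); save(p,'s4.png',(200,150,260,200),10)
E
```

```text
{'clock': np.float64(4.85), 'eef_pos': array([477.817, 227.212,  50.094]), 'eef_rot': array([3.141, 0.229, 1.467]), 'wrist_force': array([-0.87 , -2.443,  7.814]), 'moment': array([-0.95 ,  0.008, -0.024]), 'finger_gap': np.float64(21.992), 'finger_force': np.float64(40.002)}
```

View pics/s4.png

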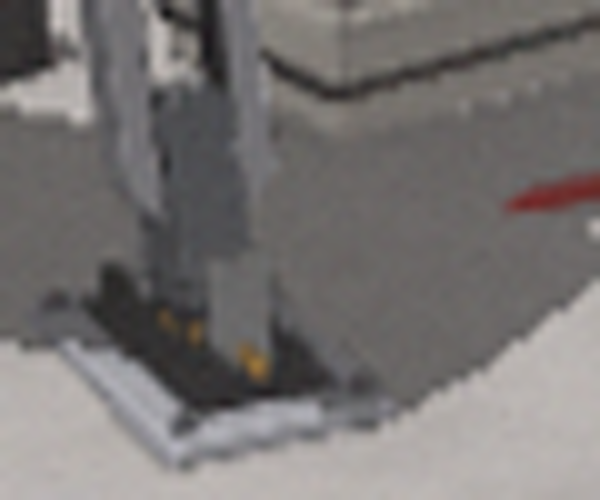

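The relay leans with the gripper toward the far (+y) jaw, with the case at crop (200,190), and the plate and socket are flat. Forces are low. Now back through upright and over to −y.

{"name": "jog_arm", "arguments": {
  "plan": [-0.0002,-0.0014,-0.0002,1.99,-0.21,0,-0.0003,-0.0027,-0.0004,3.98,-0.42,0,-0.0005,-0.0046,-0.0008,6.96,-0.73,0,-0.0007,-0.0065,-0.0012,9.95,-1.05,0,-0.0009,-0.0084,-0.0018,12.93,-1.36,0,-0.0009,-0.0084,-0.0018,12.93,-1.36,0,-0.001,-0.0094,-0.0015,14.42,-1.52,0,-0.0011,-0.0103,-0.0012,15.91,-1.67,0,-0.0012,-0.0113,-0.001,17.4,-1.83,0,-0.0013,-0.0122,-0.0008,18.9,-1.99,0,-0.0014,-0.0132,-0.0006,20.4,-2.15,0,-0.0015,-0.0141,-0.0004,21.88,-2.3,0,-0.0015,-0.0141,-0.0004,21.88,-2.3,0]
}}

```text
clock: 6.2
eef_pos: [476.3, 213.8, 49.4]
eef_rot: [-3.141, -0.158, 1.466]
wrist_force: [1.2, 7.0, 1.7]
finger_gap: 21.7
finger_force: 40.0
```

{"name": "jog_arm", "arguments": {
  "plan": [-0.0001,-0.0014,0.0002,1.99,-0.21,0,-0.0003,-0.0027,0.0004,3.98,-0.42,0,-0.0003,-0.0027,0.0004,3.98,-0.42,0,-0.0003,-0.0027,0.0004,3.98,-0.42,0]
}}

```text
clock: 6.6
eef_pos: [475.9, 211.2, 49.8]
eef_rot: [-3.141, -0.227, 1.466]
wrist_force: [1.0, 5.6, 2.1]
finger_gap: 22.2
finger_force: 40.0
```

```bash
python3 - <<'E'
from h import *
s=manip.read_state(); print({k:np.round(s[k],3) for k in('clock','eef_pos','eef_rot','wrist_force','moment','finger_gap','finger_force')})
p,d=snap('scene','s5'); save(p,'s5.png',(200,150,260,200),10)
E
```

```text
{'clock': np.float64(6.6), 'eef_pos': array([475.881, 211.177,  49.772]), 'eef_rot': array([-3.141, -0.227,  1.466]), 'wrist_force': array([1.009, 5.564, 2.087]), 'moment': array([ 0.904, -0.339, -0.034]), 'finger_gap': np.float64(22.158), 'finger_force': np.float64(40.0)}
```

View pics/s5.png

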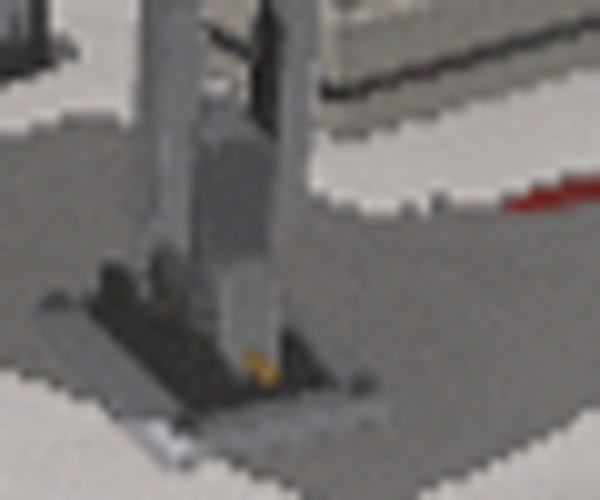

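The near (−y) jaw has moved outward, from about crop x 210–270 to 220–280, and a gap now shows at the far jaw (165,265). Returning upright, then a small test lift.

{"name": "jog_arm", "arguments": {
  "plan": [0.0002,0.0014,-0.0002,-1.99,0.21,0,0.0003,0.0027,-0.0004,-3.98,0.42,0,0.0005,0.0046,-0.0008,-6.96,0.73,0,0.0007,0.0065,-0.0012,-9.95,1.05,0,0.0009,0.0084,-0.0016,-12.93,1.36,0,0.0009,0.0084,-0.0016,-12.93,1.36,0,0.0009,0.0084,-0.0006,-12.93,1.36,0,0.0009,0.0084,0.0004,-12.93,1.36,0,0.0009,0.0084,0.0014,-12.93,1.36,0]
}}

```text
clock: 7.55
eef_pos: [476.5, 218.6, 50.9]
eef_rot: [-3.141, -0.0, 1.466]
wrist_force: [0.0, 0.6, -0.7]
finger_gap: 21.8
finger_force: 40.0
```

Only the weight shows at 3 mm of lift. Lifting on slowly.

{"name": "jog_arm", "arguments": {
  "plan": [0,0,0.001,0,0,0,0,0,0.002,0,0,0,0,0,0.003,0,0,0]
}}

```text
clock: 7.85
eef_pos: [476.8, 218.7, 54.2]
eef_rot: [-3.142, -0.0, 1.466]
wrist_force: [-0.6, 0.3, -1.0]
finger_gap: 21.8
finger_force: 40.0
```

{"name": "jog_arm", "arguments": {
  "plan": [0,0,0.002,0,0,0,0,0,0.004,0,0,0,0,0,0.006,0,0,0]
}}

```text
clock: 8.15
eef_pos: [476.8, 218.8, 60.4]
eef_rot: [3.142, -0.0, 1.466]
wrist_force: [0.1, -0.4, -2.0]
finger_gap: 21.6
finger_force: 40.0
```

Free. Raise it, then carry it over the tray with a −75.7° turn.

{"name": "jog_arm", "arguments": {
  "plan": [0,0,0.02,0,0,0,0,0,0.045,0,0,0,0,0,0.06,0,0,0,-0.003,-0.025,0.06,0,0,-8,-0.006,-0.05,0.06,0,0,-16,-0.008,-0.075,0.06,0,0,-24,-0.011,-0.1,0.06,0,0,-32,-0.014,-0.125,0.06,0,0,-40,-0.017,-0.15,0.06,0,0,-48,-0.02,-0.17,0.06,0,0,-56,-0.02,-0.179,0.06,0,0,-64,-0.02,-0.179,0.06,0,0,-72,-0.02,-0.179,0.06,0,0,-75.7,-0.02,-0.179,0.06,0,0,-75.7,-0.02,-0.179,0.06,0,0,-75.7]
}}

```text
clock: 9.65
eef_pos: [456.8, 39.8, 120.2]
eef_rot: [-3.142, -0.0, 0.147]
wrist_force: [-0.8, -0.7, -1.2]
finger_gap: 21.9
finger_force: 40.0
```

```bash
python3 - <<'E'
from h import *
s=manip.read_state(); print({k:np.round(s[k],3) for k in('clock','eef_pos','eef_rot','wrist_force','moment','finger_gap')})
p,d=snap('scene','s6'); save(p,'s6.png',(190,130,310,240),5)
W=cloud('scene',d); hsv=cv2.cvtColor(p,cv2.COLOR_RGB2HSV)
m=(hsv[...,0]>100)&(hsv[...,0]<125)&(hsv[...,1]>130)&(np.linalg.norm(W[...,:2]-[463,11],axis=-1)<100)
q=W[m]; print(len(q),cv2.minAreaRect(q[:,:2].astype(np.float32)))
c=s['eef_pos'][:2]; q=W[(np.linalg.norm(W[...,:2]-c,axis=-1)<45)&(W[...,2]>60)&(W[...,2]<112)]; print(len(q),q.min(0),q.max(0),np.percentile(q[:,2],[1,5]))
q=W[(np.linalg.norm(W[...,:2]-[476,217],axis=-1)<75)]; t=q[q[:,2]>38]; print('jaws',t.min(0),t.max(0)); y=t[:,1]; print(np.sort(y).round()[::3])
E
```

```text
{'clock': np.float64(9.65), 'eef_pos': array([456.805,  39.787, 120.221]), 'eef_rot': array([-3.142, -0.   ,  0.147]), 'wrist_force': array([-0.848, -0.69 , -1.184]), 'moment': array([0.028, 0.006, 0.037]), 'finger_gap': np.float64(21.904)}
730 ((460.7807312011719, 9.974205017089844), (71.88973999023438, 123.27310943603516), 8.798784255981445)
148 [438.97145848  25.07007039  80.80006167] [478.4706702   48.19466208 111.89413308] [83.30265789 87.46662358]
jaws [464.00521367 184.1170431   38.09733339] [486.87665959 254.16000394  45.59522115]
[184. 187. 187. 188. 189. 190. 194. 197. 241. 244. 245. 246. 250. 251.]
```

View pics/s6.png

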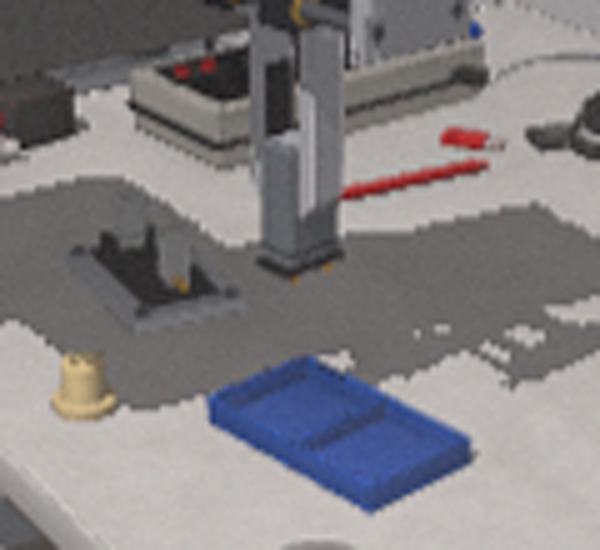

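The relay hangs upright over the left compartment, with its flange and pins at crop (300,265) and the tray at (340,430). Both jaws are pushed back and the socket is flat. Lowering.

{"name": "jog_arm", "arguments": {
  "plan": [0,0,-0.03,0,0,0,0,0,-0.055,0,0,0,0,0,-0.07,0,0,0,0,0,-0.077,0,0,0,0,0,-0.08,0,0,0,0,0,-0.08,0,0,0,0,0,-0.08,0,0,0]
}}

```text
clock: 10.4
eef_pos: [457.3, 39.8, 40.9]
eef_rot: [3.141, -0.001, 0.145]
wrist_force: [-0.1, -0.6, -1.7]
finger_gap: 21.8
finger_force: 40.0
```

{"name": "jog_arm", "arguments": {
  "plan": [0,0,-0.0005,0,0,0,0,0,-0.001,0,0,0,0,0,-0.0015,0,0,0,0,0,-0.0015,0,0,0]
}}

```text
clock: 10.8
eef_pos: [456.8, 39.7, 38.7]
eef_rot: [3.142, -0.0, 0.145]
wrist_force: [-0.7, -0.8, -0.5]
finger_gap: 21.6
finger_force: 40.0
```

{"name": "jog_arm", "arguments": {
  "plan": [0,0,-0.0003,0,0,0,0,0,-0.0006,0,0,0,0,0,-0.0006,0,0,0]
}}

```text
clock: 11.1
eef_pos: [456.8, 39.7, 38.0]
eef_rot: [-3.142, 0.0, 0.145]
wrist_force: [-0.4, -0.4, -1.8]
finger_gap: 21.8
finger_force: 40.0
```

{"name": "jog_arm", "arguments": {
  "plan": [0,0,-0.0003,0,0,0,0,0,-0.0006,0,0,0,0,0,-0.0006,0,0,0]
}}

```text
clock: 11.4
eef_pos: [456.9, 39.8, 37.9]
eef_rot: [3.142, -0.0, 0.145]
wrist_force: [-3.0, 0.1, 7.7]
finger_gap: 21.9
finger_force: 40.0
```

Contact (7.7 N up). Open gently and rise straight up.

{"name": "jog_arm", "arguments": {
  "plan": [0,0,0.0004,0,0,0,0,0,0.0004,0,0,0,0,0,0.0004,0,0,0,0,0,0.0004,0,0,0,0,0,0.0004,0,0,0,0,0,0.0004,0,0,0],
  "claw": 0.05,
  "force": 10
}}

```text
clock: 12.0
eef_pos: [456.8, 39.7, 37.8]
eef_rot: [-3.142, 0.0, 0.145]
wrist_force: [-0.6, -0.2, -0.2]
finger_gap: 49.8
finger_force: 0.0
```

{"name": "jog_arm", "arguments": {
  "plan": [0,0,0.015,0,0,0,0,0,0.035,0,0,0,0,0,0.06,0,0,0,0,0,0.1,0,0,0,0,0,0.14,0,0,0,0,0,0.14,0,0,0,0,0,0.14,0,0,0]
}}

```text
clock: 12.7
eef_pos: [456.9, 39.8, 178.0]
eef_rot: [3.141, -0.001, 0.145]
wrist_force: [0.1, 0.1, -1.1]
finger_gap: 50.2
finger_force: 0.0
```

```bash
python3 - <<'E'
from h import *
s=manip.read_state(); print({k:np.round(s[k],3) for k in('clock','eef_pos','wrist_force','finger_gap')})
p,d=snap('scene','s7'); save(p,'s7.png',(190,130,310,240),5)
E
```

```text
{'clock': np.float64(12.7), 'eef_pos': array([456.899,  39.751, 178.036]), 'wrist_force': array([ 0.143,  0.085, -1.091]), 'finger_gap': np.float64(50.228)}
```

View pics/s7.png

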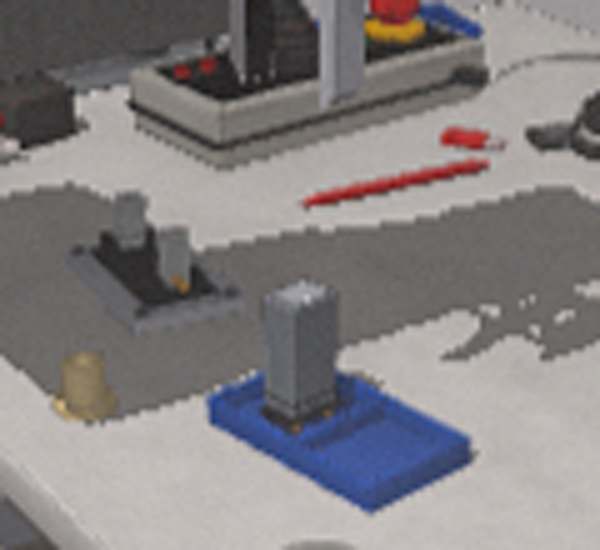

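The relay stands upright in the left compartment, with its case at crop (300,345) and flange at (300,415). The gripper is clear, the jaws are back and the socket is flat. Handing in.

```bash
python3 -c "
from cell import manip; print(manip.sign_off())"
```

```text
the job is handed in; nothing more can be done
None
```

I rocked the taller relay free of both jaws and stood it upright in the parts tray beside the sockets; the socket looked flat on its plate in every picture, and I handed the job in at about 12.8 s.

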